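# Shut the sliding lid over the garlic

### The job

The wooden keeper box has two open wells side by side, one with a garlic bulb in it and one with a lemon. Slide the lid of the garlic's well all the way shut, so that the garlic is covered, and leave the lid of the lemon's well open. The lids have no handle: press down on the lid with the fingertips and drag it along.

Things in the scene. Friction and masses are not known exactly. Their poses are not given: they have to be found in the camera images.
- keeper: Fixed wooden box, 164 (x) x 240 (y) x 80 mm high, origin at the centre of its underside. Two lanes along its y, centred at x = -39 mm (near the robot) and +39 mm (far), 8 mm walls between. Each lane: fixed cover with rim-high top from y = -120 to -24 mm (a tealight stands on it), then a lid on a solid deck, then the open well from y = 28 to 112 mm (70 mm wide), then the end wall.
- lid_near (a joint): Lid in the near lane: pale smooth wood plate 69 mm wide, no handle, top at z = 77 mm, 3 mm below the rims; its rear is hidden under the fixed cover. Value in m: 0 open, 0.084 fully shut at its stop; it shuts along the keeper's +y. It shows from y = -0.024 to 0.027 + value (keeper frame). It needs about 2 N to slide, stays where left and does not give downwards.
- lid_far (a joint): The lid in the far lane (x = +39 mm of the keeper); in all else the same as lid_near: 0 open, 0.084 fully shut.
- garlic: Pale garlic bulb, 60 x 60 x 59 mm, origin at its underside; it stands on the floor (z = 9 mm) of one of the two wells, at y about 70 mm and x about -39 or +39 mm of the keeper; a yellow lemon lies in the other well. It is lower than the lids and need not be touched.
There are look-alikes about, which are no part of the job. Leave any black or turquoise look-alike of the garlic alone.

How it is judged:
By the outcome, as a careful person would: the job done as asked, in the order asked, and still so for the second after the job is handed in, with the robot touching nothing.
It also fails if it takes over 26 s, if anything falls off the work surface, if the arm or the gripper's body presses on something with over 40 N, if the wrist force passes 120 N, or if a joint passes its speed limit or range.

### The arm

A 6-joint arm with a two-finger parallel gripper is mounted at the origin on a cart in front of the work surface, level with it; the furniture and walls round the work are solid. World frame = base frame: x ahead of the robot, y to its left, z up, the work surface at z = 0. Lengths are in m, angles in rad, forces in N, time in s.
With the tool pointing down it reaches from about 0.375 to 0.9 m from the base axis. Payload 3.1 kg.
Tool frame: the origin (TCP) lies midway between the tips of the shut fingers; the grasp point (between the pads) lies robot.grip_depth behind it (robot.grip_depth is the distance from the TCP to the grasp point, in m); z points along the fingers, y is the line along which they close (so a half turn about z gives the same grasp; the last joint's range is limited). The gripper opens to 87 mm and grips with 3 to 60 N. Pads are 19 mm wide; open, the fingers measure 117 mm over their backs; the gripper's body (75 mm by 190 mm) begins 51 mm behind the grasp point.
Start: joints at [0.951, 0.527, 1.433, -0, 1.181, -0.178], TCP at [0.267, 0.565, 0.223] pointing down, gripper open.
Joint ranges: [-3.08, 3.08], [-0.75, 2.2], [0.22, 2.44], [-1.43, 4.57], [0, 2.65], [-2.85, 2.85]. Speed limits (rad/s): [2.79, 2.79, 3.14, 3.14, 3.14, 3.14].

### API

Orientations are given as a unit quaternion [x, y, z, w].
In Python, from rig import robot gives the robot as it stands.
- The arm moves only by the tool inch_along, called after "Request:" as name(argument=value, ...), one argument or row to a line, values as JSON. Schema: {"type":"object","properties":{"segments":{"type":"object","properties":{"sx":{"type":"array","items":{"type":"number"},"minItems":1,"maxItems":20},"sy":{"type":"array","items":{"type":"number"},"minItems":1,"maxItems":20},"sz":{"type":"array","items":{"type":"number"},"minItems":1,"maxItems":20},"turn":{"type":"array","items":{"type":"number"},"minItems":1,"maxItems":20}},"additionalProperties":false,"required":["sx","sy","sz","turn"]},"jaw":{"type":"number"},"force":{"type":"number"},"only":{"type":"string"},"quiet":{"type":"boolean"},"lines":{"type":"string"}},"required":["segments"],"additionalProperties":false}. segments is an object with one list for each field, all of the same length, 1 to 20, a row being the entries at one place: sx, sy, sz (the shift in m), turn (a turn about the tool's z in rad); each row shifts and turns the commanded pose from where the row before left it, along the tool's axes as they then stand; what a row does not reach is not made up. A row lasts 1/12 s, in which the tool goes at most 0.0417 m and 0.125 rad, less where a joint would pass 70% of its speed; a pose out of reach is approached as far as the arm can. jaw is the finger opening in m, set as the call begins (left out keeps the last). The fingers move at their own pace and stop on an object; force is the grip in N (left out, the last holds). Time passes only in rows, so rows that do not move let the fingers close. The tool returns the time, the measured TCP pose, the force, the opening and the grip force at its end. only (a regular expression) keeps the lines of the reply that match it, lines (a string "A,B") keeps lines A to B, and quiet returns only ok. Input that does not fit is refused with a message, and nothing moves.
- robot.get_obs(): the state, without advancing time (a new reading comes with each control period).
- robot.camera(name): name is "scene" or "top" or "wrist"; returns a dict with "img" (400x640x3 uint8, red, green, blue), "fx", "fy", "cx", "cy" (pixels), "xyz" and "attitude" of the camera in the world. Camera axes: x right, y down, z forward; pixel columns grow to the right and rows downward; lengths in m; the calibration is good to about 2 mm. A picture is of the moment at which its call begins. There is no depth.
- robot.hand_in(): hands the job in; it is judged then, once.
The state is a dict: "time": time; "q": joint angles; "joint_velocities": joint speeds; "joint_torque": joint torques, N m; "position": TCP position; "tool_rot": TCP orientation; "ft_force": force on the tool from outside, world axes, zero at the start; "moment": the same for the moment, N m; "grip_width": finger opening in m; "grip_force": force on a finger pad.
Only numpy, scipy, OpenCV 4.12 (cv2) and the standard library are available. Lean on these libraries where they do the work, as an engineer would, in place of code of your own. Each camera call takes 0.05 s, during which the arm holds its last target. There are 200 camera calls.

## Working session

There is one attempt and no reset: what is moved stays moved. The work goes in short steps, Python scripts to look and compute and a tool call to move; the robot and the scene stay as the last step left them, time stands still between calls to the robot, and variables do not carry over. Pictures are saved under pics/ and viewed, at most 10 in all, crops included, and the job is handed in when it is done.

```bash
mkdir -p pics
```

Run:
```python
from rig import robot
import cv2
for n in("top","scene"):
    c=robot.camera(n);cv2.imwrite(f"pics/{n}1.png",c["img"][:,:,::-1])
    print(n,{k:c[k] for k in c if k!="img"})
o=robot.get_obs();print(o["time"],o["position"],o["tool_rot"],o["grip_width"],robot.grip_depth)
```

```text
top {'fx': 409.40663378005416, 'fy': 409.40663378005416, 'cx': 318.9188046510815, 'cy': 195.84747659729447, 'xyz': array([ 0.35732673, -0.05514374,  0.94068554]), 'attitude': array([ 0.71041352, -0.70092865,  0.0525762 , -0.03531862])}
scene {'fx': 444.9317564608473, 'fy': 444.9317564608473, 'cx': 319.0768446896025, 'cy': 209.3008106174036, 'xyz': array([-0.02037518, -0.34933645,  0.70472009]), 'attitude': array([ 0.79961402, -0.47778554,  0.18379305, -0.31394029])}
0.1 [0.26680414 0.56447306 0.22166862] [ 2.19092403e-01  9.75703639e-01 -8.91141108e-04 -3.66561751e-04] 0.0872517810352018 0.0187
```

View pics/top1.png

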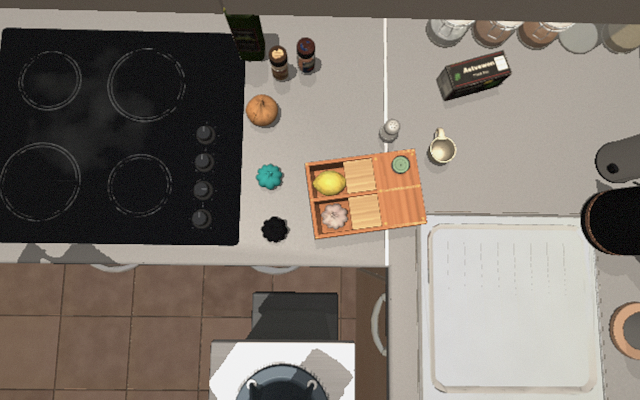

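View pics/scene1.png

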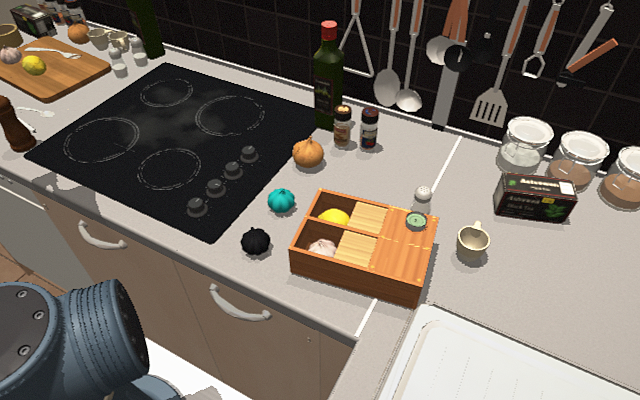

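The top view shows the box at about (365,193). The candidates are the pale garlic in the well at (334,216), which is the near lane, the lemon at (329,183) in the far lane, and two look-alikes outside the box: turquoise at (269,177) and black at (274,229). The pale one in the near well fits the description. I'll measure the lids and confirm it in a crop.

Create h.py:
```python
import numpy as np,cv2
from scipy.spatial.transform import Rotation as R
def ray(c,uv,z):
    d=R.from_quat(c["attitude"]).apply([(uv[0]-c["cx"])/c["fx"],(uv[1]-c["cy"])/c["fy"],1])
    return c["xyz"]+d*(z-c["xyz"][2])/d[2]
```

Run:
```python
from rig import robot
from h import *
c=robot.camera("top");im=c["img"]
hsv=cv2.cvtColor(im,cv2.COLOR_RGB2HSV)
sub=np.zeros(im.shape[:2],np.uint8);sub[140:245,295:435]=1
box=((hsv[...,1]>90)&(hsv[...,0]<25)).astype(np.uint8)*sub
k,l,s,_=cv2.connectedComponentsWithStats(box);b=1+np.argmax(s[1:,4])
pts=cv2.findContours((l==b).astype(np.uint8),0,1)[0][0]
for p in cv2.boxPoints(cv2.minAreaRect(pts)):print("box",p,ray(c,p,.08).round(4))
pale=((hsv[...,0]>=13)&(hsv[...,0]<22)&(hsv[...,2]>185)&(hsv[...,1]<150)).astype(np.uint8)*sub
k,l,s,ce=cv2.connectedComponentsWithStats(pale)
for i in range(1,k):
    if s[i,4]>150:
        p=cv2.findContours((l==i).astype(np.uint8),0,1)[0][0];print("lid",s[i],ce[i],ray(c,ce[i],.077).round(4))
        for q in cv2.boxPoints(cv2.minAreaRect(p)):print("  ",q,ray(c,q,.077).round(4))
print(hsv[212,365],hsv[178,360],hsv[210,400])
crop=cv2.resize(im[140:245,295:435],None,fx=5,fy=5,interpolation=2)
cv2.imwrite("pics/crop.png",crop[:,:,::-1])
```

```text
box [304.20688 162.51724] [ 0.5365 -0.0432  0.08  ]
box [416.03647 147.26776] [ 0.5742 -0.2845  0.08  ]
box [426.46042 223.70996] [ 0.4091 -0.3038  0.08  ]
box [314.63083 238.95944] [ 0.3741 -0.0677  0.08  ]
lid [ 295  141   21  104 1286] [302.02799378 203.52177294] [ 0.4485 -0.04    0.077 ]
   [294.99997 243.99997] [ 0.3632 -0.0268  0.077 ]
   [294.99997 140.99997] [ 0.5841 -0.0225  0.077 ]
   [314.99997 140.99997] [ 0.5849 -0.0657  0.077 ]
   [314.99997 243.99997] [ 0.3637 -0.0686  0.077 ]
lid [343 158  34  36 923] [359.18959913 175.46912243] [ 0.5108 -0.1615  0.077 ]
   [342.52    161.63998] [ 0.5404 -0.1256  0.077 ]
   [371.63998 157.47998] [ 0.5507 -0.1885  0.077 ]
   [376.19998 189.4    ] [ 0.4812 -0.198   0.077 ]
   [347.08 193.56] [ 0.4713 -0.1356  0.077 ]
lid [348 194  34  36 964] [364.63589212 211.39937759] [ 0.4337 -0.1731  0.077 ]
   [347.62003 197.33997] [ 0.4632 -0.1368  0.077 ]
   [377.30002 193.09998] [ 0.4733 -0.2003  0.077 ]
   [381.96    225.71997] [ 0.4038 -0.2098  0.077 ]
   [352.28    229.95996] [ 0.394  -0.1469  0.077 ]
[ 16 115 224] [ 16 115 226] [ 11 146 210]
```

View pics/crop.png

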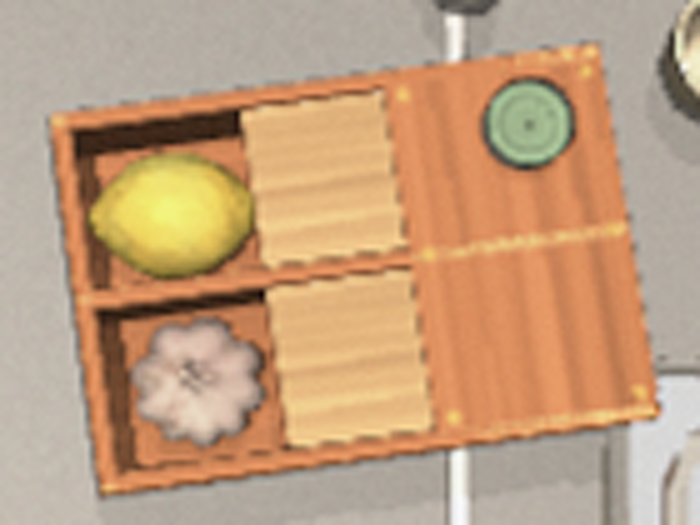

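The crop confirms it: the pale garlic is in the near well at crop (198,380), and the lemon is in the far well. The near lid spans 70 x 64 mm, so its value is about 0.012. The keeper origin comes out at about (0.4736, -0.1753) from both the outline and the lids, with yaw 0.153. First I'll turn the tool and shut the fingers, then cross over above the near lid.

Request:
inch_along(
  segments={"sx":[0, 0, 0, 0, 0], "sy":[0, 0, 0, 0, 0], "sz":[0, 0, 0, 0, 0], "turn":[-0.119, -0.119, -0.119, -0.119, -0.119]},
  jaw=0,
  force=40,
)

```text
time: 0.57
position: [0.267, 0.5647, 0.2221]
tool_rot: [-0.079, 0.997, -0.0, -0.0]
ft_force: [0.2, -0.7, -0.3]
grip_width: 0.0615
grip_force: 0.0
```

Request:
inch_along(
  segments={"sx":[-0.018, -0.018, -0.018, -0.018, -0.018, -0.018, 0, 0, 0, 0, 0, 0, 0, 0, 0, 0, 0.014, 0.014, 0.014, 0.014], "sy":[-0.036, -0.036, -0.036, -0.036, -0.036, -0.036, -0.038, -0.038, -0.038, -0.038, -0.038, -0.038, -0.038, -0.038, -0.038, -0.038, -0.038, -0.038, -0.038, -0.038], "sz":[0, 0, 0, 0, 0, 0, 0, 0, 0, 0, 0, 0, 0, 0, 0, 0, 0, 0, 0, 0], "turn":[0, 0, 0, 0, 0, 0, 0, 0, 0, 0, 0, 0, 0, 0, 0, 0, 0, 0, 0, 0]},
)

```text
time: 2.23
position: [0.4319, -0.168, 0.2225]
tool_rot: [-0.076, 0.997, 0.0, -0.0]
ft_force: [0.9, -0.3, 1.6]
grip_width: 0.0006
grip_force: 0.0
```

Add to h.py:
```python
O=np.array([.4736,-.1753]);ax=np.array([np.cos(.153),np.sin(.153)]);ay=np.array([-ax[1],ax[0]])
def st(robot):
    o=robot.get_obs();p=o["position"];T=R.from_quat(o["tool_rot"]).as_matrix();d=p[:2]-O
    print("t",o["time"],"keeper xy",(d@ax).round(4),(d@ay).round(4),"z",p[2].round(4),"tool y",T[:,1].round(3),"F",np.round(o["ft_force"],1),o["grip_width"])
    t=np.array([*(O-.039*ax+.010*ay),p[2]]);print("to go",(T.T@(t-p)).round(4))
```

Run:
```python
from rig import robot
from h import *
st(robot)
c=robot.camera("wrist");cv2.imwrite("pics/w1.png",c["img"][:,:,::-1])
```

```text
t 2.2333 keeper xy -0.0401 0.0135 z 0.2225 tool y [-0.153  0.988  0.   ] F [ 0.9 -0.3  1.6] 0.0005581393248870013
to go [-0.0011 -0.0035 -0.    ]
```

View pics/w1.png

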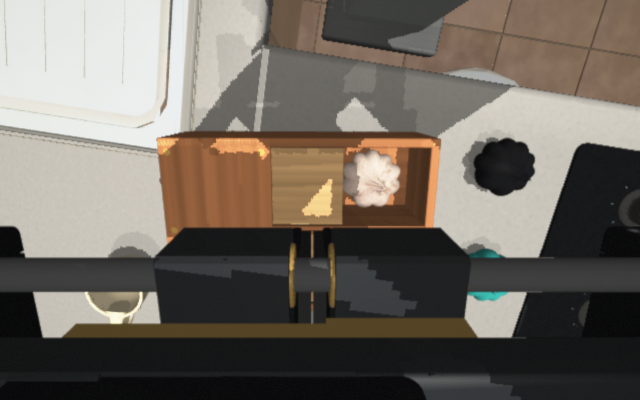

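The wrist view shows the shut fingertips at column 312, in line with the near lid (columns 272–343), and the garlic in the same lane at (372,178). I'll go down, ending with small steps.

Request:
inch_along(
  segments={"sx":[-0.001, 0, 0, 0, 0, 0, 0], "sy":[-0.0035, 0, 0, 0, 0, 0, 0], "sz":[0.03, 0.03, 0.03, 0.03, 0.015, 0.005, 0], "turn":[0, 0, 0, 0, 0, 0, 0]},
)

```text
time: 2.87
position: [0.4336, -0.169, 0.0814]
tool_rot: [-0.076, 0.997, 0.001, -0.001]
ft_force: [0.2, -0.9, -0.3]
grip_width: 0.0001
grip_force: 0.0
```

Request:
inch_along(
  segments={"sx":[0, 0, 0], "sy":[0, 0, 0], "sz":[0.002, 0.002, 0], "turn":[0, 0, 0]},
)

```text
time: 3.12
position: [0.4349, -0.17, 0.0794]
tool_rot: [-0.077, 0.997, -0.001, 0.001]
ft_force: [-0.1, -0.4, -0.8]
grip_width: 0.0004
grip_force: 0.0
```

```bash
python3 -c "
from rig import robot
from h import *
st(robot)"
```

```text
t 3.1167 keeper xy -0.0374 0.0112 z 0.0794 tool y [-0.153  0.988 -0.002] F [-0.1 -0.4 -0.8] 0.00037211596734682874
to go [ 0.0016 -0.0012 -0.    ]
```

Request:
inch_along(
  segments={"sx":[0.0015, 0, 0], "sy":[0, 0, 0], "sz":[0.0015, 0.0015, 0], "turn":[0, 0, 0]},
)

```text
time: 3.37
position: [0.4333, -0.1704, 0.0773]
tool_rot: [-0.077, 0.997, -0.001, 0.001]
ft_force: [-1.3, 0.3, 12.0]
grip_width: 0.0004
grip_force: 6.1
```

Request:
inch_along(
  segments={"sx":[0, 0], "sy":[0, 0], "sz":[0.001, 0], "turn":[0, 0]},
)

```text
time: 3.53
position: [0.4333, -0.1706, 0.0772]
tool_rot: [-0.077, 0.997, -0.001, 0.001]
ft_force: [-3.2, 0.8, 21.4]
grip_width: 0.0005
grip_force: 10.5
```

Contact at z 0.077 with 21 N. I'll drag part of the way and check.

Request:
inch_along(
  segments={"sx":[0, 0, 0, 0, 0], "sy":[0.006, 0.008, 0.008, 0.008, 0], "sz":[0, 0, 0, 0, 0], "turn":[0, 0, 0, 0, 0]},
)

```text
time: 3.95
position: [0.4287, -0.1401, 0.0772]
tool_rot: [-0.077, 0.997, -0.001, 0.001]
ft_force: [-3.4, 1.3, 21.6]
grip_width: 0.0005
grip_force: 11.0
```

Run:
```python
from rig import robot
from h import *
st(robot)
c=robot.camera("wrist");cv2.imwrite("pics/w2.png",c["img"][:,:,::-1])
```

```text
t 3.95 keeper xy -0.039 0.0416 z 0.0772 tool y [-0.154  0.988 -0.003] F [-3.4  1.3 21.6] 0.0004719259252132693
to go [ 0.     -0.0316  0.0001]
```

View pics/w2.png

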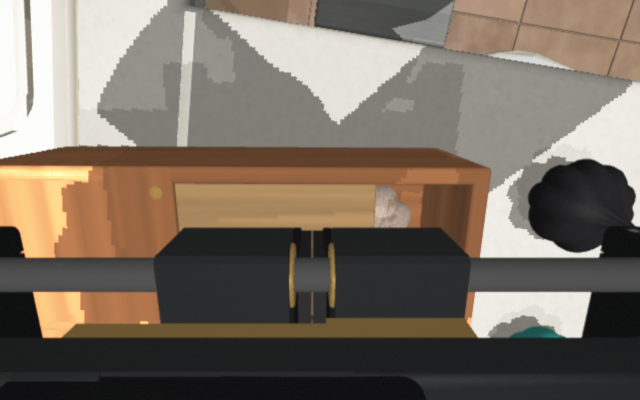

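The lid moves with the fingers: it now spans columns 176–375 and half the garlic is covered. About 42 mm remains, so I'll drag to the stop with a small margin.

Request:
inch_along(
  segments={"sx":[0, 0, 0, 0, 0, 0, 0], "sy":[0.008, 0.008, 0.008, 0.008, 0.006, 0.004, 0], "sz":[0, 0, 0, 0, 0, 0, 0], "turn":[0, 0, 0, 0, 0, 0, 0]},
)

```text
time: 4.58
position: [0.4225, -0.0988, 0.0772]
tool_rot: [-0.077, 0.997, -0.001, 0.002]
ft_force: [-2.5, 1.5, 24.1]
grip_width: 0.0006
grip_force: 12.0
```

Request:
inch_along(
  segments={"sx":[0, 0, 0], "sy":[0.003, 0.002, 0], "sz":[0, 0, 0], "turn":[0, 0, 0]},
)

```text
time: 4.83
position: [0.4231, -0.097, 0.0772]
tool_rot: [-0.078, 0.997, -0.004, 0.003]
ft_force: [-5.0, -9.8, 20.8]
grip_width: 0.0003
grip_force: 10.4
```

Run:
```python
from rig import robot
from h import *
st(robot)
c=robot.camera("wrist");cv2.imwrite("pics/w3.png",c["img"][:,:,::-1])
```

```text
t 4.8333 keeper xy -0.038 0.0851 z 0.0772 tool y [-0.156  0.988 -0.008] F [-5.  -9.8 20.8] 0.00030164764716634254
to go [ 0.0013 -0.0751  0.0006]
```

View pics/w3.png

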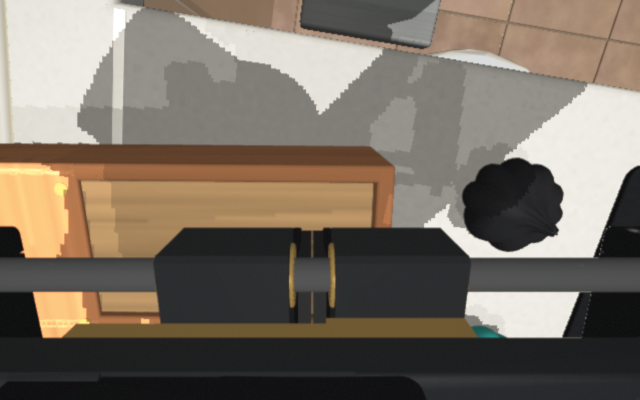

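The y force jumped to -10 N, and the lid reaches the end wall at column 375, so it is at its stop. I'll lift straight off and check from above.

Request:
inch_along(
  segments={"sx":[0, 0, 0, 0, 0, 0, 0, 0, 0, 0, 0, 0, 0, 0, 0], "sy":[0, 0, 0, 0, 0, 0.035, 0.038, 0.038, 0.038, 0.038, 0.038, 0.038, 0.038, 0, 0], "sz":[-0.004, -0.02, -0.03, -0.03, -0.03, -0.01, 0, 0, 0, 0, 0, 0, 0, 0, 0], "turn":[0, 0, 0, 0, 0, 0, 0, 0, 0, 0, 0, 0, 0, 0, 0]},
)

```text
time: 6.13
position: [0.3741, 0.2054, 0.1988]
tool_rot: [-0.079, 0.997, -0.0, 0.0]
ft_force: [-0.4, -0.5, 0.0]
grip_width: 0.0005
grip_force: 0.0
```

Run:
```python
from rig import robot
from h import *
c=robot.camera("top");im=c["img"]
cv2.imwrite("pics/t2.png",cv2.resize(im[140:245,295:435],None,fx=5,fy=5,interpolation=2)[:,:,::-1])
hsv=cv2.cvtColor(im,cv2.COLOR_RGB2HSV)
m=((hsv[...,0]>=13)&(hsv[...,0]<22)&(hsv[...,2]>150)&(hsv[...,1]<150)&(hsv[...,1]>70)).astype(np.uint8)
m[:145]=0;m[240:]=0;m[:,:300]=0;m[:,430:]=0
k,l,s,ce=cv2.connectedComponentsWithStats(m)
for i in range(1,k):
    if s[i,4]>150:
        b=cv2.boxPoints(cv2.minAreaRect(cv2.findContours((l==i).astype(np.uint8),0,1)[0][0]))
        print([[((ray(c,q,.077)[:2]-O)@a).round(4) for a in(ax,ay)] for q in b])
```

```text
[[np.float64(0.0739), np.float64(0.039)], [np.float64(0.0745), np.float64(-0.0248)], [np.float64(0.0041), np.float64(-0.0236)], [np.float64(0.0038), np.float64(0.0396)]]
[[np.float64(-0.0034), np.float64(0.1126)], [np.float64(-0.0036), np.float64(-0.025)], [np.float64(-0.0744), np.float64(-0.0234)], [np.float64(-0.0737), np.float64(0.1128)]]
```

View pics/t2.png

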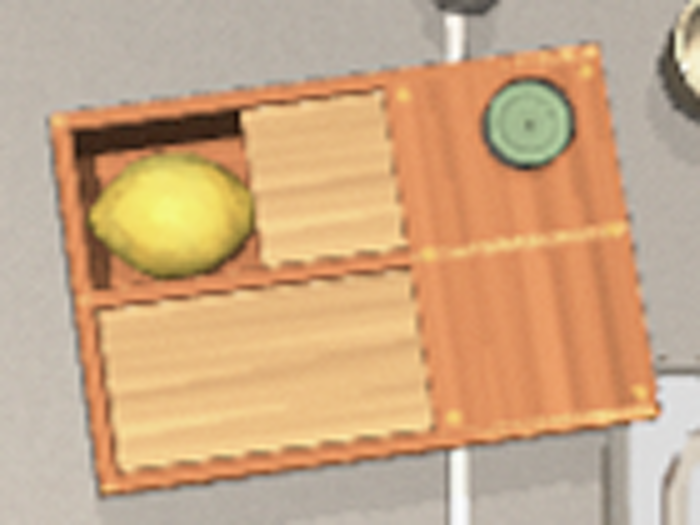

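The near lid now meets the end wall, with its front edge at 0.112. The lemon's lid hasn't moved (front edge 0.039) and the tealight is still in place. I'm handing in.

```bash
python3 -c "
from rig import robot
print(robot.hand_in())"
```

```text
the job is handed in; nothing more can be done
None
```

The garlic's lid (near lane) is fully shut against its stop, the lemon's lid is still open where it was, and the job was handed in about 6 s into the run with the arm clear of everything.

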